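# Set out the reagent bottles for the spectrometer run

## Task

Get the bench ready for the next run: stand each of the four amber glass containers in the grey tray whose recess matches its shape and size (slim vial in the small round one, wide jar in the large round one, square bottle in the square one, flat bottle in the oblong one). Each must end upright, resting flat on the floor of its tray inside the rim; keep them upright on the way and set them down rather than dropping them. Do not shift or tip the beaker and the mortar.

Things in the scene. Friction and masses are not known exactly. Their poses are not given: they have to be found in the camera images.
- vial_mid (a point): Slim round vial of amber glass, body 32 mm in diameter and 74 mm high, with a narrower black cap 27 mm wide; 90 mm high in all, about 0.1 kg. The point is its centre, half-way up (z is vertical when it stands); it stands upright, loose, on the bench at the start.
- jar_mid (a point): Wide round jar of amber glass, body 60 mm in diameter and 64 mm high, with a broad black cap 52 mm wide; 80 mm high in all, about 0.25 kg. The point is its centre, half-way up (z is vertical when it stands); it stands upright, loose, on the bench at the start.
- square_bottle_mid (a point): Square bottle of amber glass, body 46 x 46 mm and 66 mm high, then a shoulder to 74 mm and a black cap 26 mm wide; 90 mm high in all, about 0.2 kg. x and y are square to its sides. The point is its centre, half-way up (z is vertical when it stands); it stands upright, loose, on the bench at the start.
- flat_bottle_mid (a point): Flat oblong bottle of amber glass, body 70 mm (along its x) by 36 mm (along its y) and 66 mm high, then a shoulder to 74 mm and a black cap 26 mm wide; 90 mm high in all, about 0.2 kg. The point is its centre, half-way up (z is vertical when it stands); it stands upright, loose, on the bench at the start.
- small_round_tray_floor (a point): Small round grey locating tray, recess 48 mm in diameter, for the slim vial. Fixed to the bench; floor 3 mm thick, rim 5 mm wide and 12 mm high above the bench, open above. The point is the centre of the recess on its floor, 3 mm above the bench.
- large_round_tray_floor (a point): Large round grey locating tray, recess 76 mm in diameter, for the wide jar. Fixed to the bench; floor 3 mm thick, rim 5 mm wide and 12 mm high above the bench, open above. The point is the centre of the recess on its floor, 3 mm above the bench.
- square_tray_floor (a point): Square grey locating tray, recess 62 x 62 mm, for the square bottle; x and y are square to its sides. Fixed to the bench; floor 3 mm thick, rim 5 mm wide and 12 mm high above the bench, open above. The point is the centre of the recess on its floor, 3 mm above the bench.
- oblong_tray_floor (a point): Oblong grey locating tray, recess 86 mm (along its x) by 52 mm (along its y), for the flat oblong bottle. Fixed to the bench; floor 3 mm thick, rim 5 mm wide and 12 mm high above the bench, open above. The point is the centre of the recess on its floor, 3 mm above the bench.
- beaker: Bystander: empty clear plastic beaker, 68 mm wide at the rim, 80 mm high, loose, standing among the bottles and trays; origin at the centre of its underside.
- mortar: Bystander: white ceramic mortar bowl, 84 mm wide, 50 mm high, loose, standing among the bottles and trays; origin at the centre of its underside. The other things lying among and near the bottles and trays are lower than 20 mm; the test-tube racks at the far edge of the bench are 110 mm high and begin 0.82 m ahead of the robot's base; a crate of tall bottles (180 mm) stands on the robot's right, 0.55 m or more from its centre line.
Mind the look-alikes: they are no part of the job. What is shaped like the part that bears oblong_tray_floor but pink or purple is not meant.

How it is judged:
At the end, for the whole second after the job is handed in: Each container stands in its own tray: centre within 13 mm of the recess's centre seen from above, height of its middle above the tray floor within 4 mm of half its own height, within 0.1 rad of upright, and at rest (under 0.02 m/s and 0.2 rad/s) (horizontal distance between vial_mid and small_round_tray_floor below 0.013 m and z of vial_mid in the frame of small_round_tray_floor between 0.041 and 0.049 m and angle between each of vial_mid, jar_mid, square_bottle_mid, flat_bottle_mid's own z axis and vertical below 0.1 rad and linear speed of each of vial, jar, square_bottle, flat_bottle below 0.02 m/s and angular speed of each of vial, jar, square_bottle, flat_bottle below 0.2 rad/s and horizontal distance between jar_mid and large_round_tray_floor below 0.013 m and z of jar_mid in the frame of large_round_tray_floor between 0.036 and 0.044 m and horizontal distance between square_bottle_mid and square_tray_floor below 0.013 m and z of square_bottle_mid in the frame of square_tray_floor between 0.041 and 0.049 m and horizontal distance between flat_bottle_mid and oblong_tray_floor below 0.013 m and z of flat_bottle_mid in the frame of oblong_tray_floor between 0.041 and 0.049 m); the robot touches nothing.
It fails at once if a container is tipped by more than about 35 degrees (angle between any of vial_mid, jar_mid, square_bottle_mid, flat_bottle_mid's own z axis and vertical above 0.6 rad).
It fails at once if a container is dropped (falls free with its foot more than 30 mm above the bench) ((height (world z) of vial_mid above 0.075 m and contact force between vial and anything else below 0.005 N) or (height (world z) of jar_mid above 0.07 m and contact force between jar and anything else below 0.005 N) or (height (world z) of square_bottle_mid above 0.075 m and contact force between square_bottle and anything else below 0.005 N) or (height (world z) of flat_bottle_mid above 0.075 m and contact force between flat_bottle and anything else below 0.005 N)).
It fails at once if the beaker is moved by more than 30 mm or tipped (distance of beaker from where it was at the start of the episode above 0.03 m or angle between beaker's own z axis and vertical above 0.5 rad).
It fails at once if the mortar is moved by more than 30 mm or tipped (distance of mortar from where it was at the start of the episode above 0.03 m or angle between mortar's own z axis and vertical above 0.5 rad).
It also fails if it takes over 128 s, if anything falls off the work surface, if the arm or the gripper's body presses on something with over 40 N, if the wrist force passes 120 N, or if a joint passes its speed limit or range.

## Robot

A 6-joint arm with a two-finger parallel gripper is mounted at the origin on the work surface. World frame = base frame: x ahead of the robot, y to its left, z up, the work surface at z = 0. Lengths are in m, angles in rad, forces in N, time in s.
With the tool pointing down it reaches from about 0.25 to 0.775 m from the base axis. Payload 4 kg.
Tool frame: the origin (TCP) lies midway between the tips of the shut fingers; the grasp point (between the pads) lies 19 mm behind it; y points along the fingers, z is the direction in which the jaws open and shut, and the axes are right-handed (so a half turn about y gives the same grasp; the last joint's range is limited). The gripper opens to 94 mm and grips with 3 to 60 N. Pads are 16 mm wide; open, the fingers measure 119 mm over their backs; the gripper's body (75 mm by 177 mm) begins 78 mm behind the grasp point.
Start: joints at [-1.334, 0.087, 1.371, -0, 1.684, -0.103], TCP at [0.183, -0.519, 0.206] pointing down, gripper open.
Joint ranges: [-3.1, 3.1], [-0.76, 2.03], [0.27, 2.55], [-1.08, 4.22], [0.17, 2.65], [-2.57, 2.57]. Speed limits (rad/s): [2.79, 2.79, 3.14, 3.14, 3.14, 3.14].

## Interface

Orientations are given as a rotation vector (axis times angle).
In Python, from station import r gives the robot as it stands.
- The arm moves only by the shell command python3 -m creep 'ROWS' [FORCE]. ROWS is JSON, a list of rows, each a list of 7 numbers: the shift along the tool's x, y, z in mm, then the turn, a rotation vector about the tool's x, y, z in degrees, then the closure in counts, from 0 (fully open) to 255 (shut). In form: [[dx, dy, dz, wx, wy, wz, hand], ...]. A call has 1 to 12 rows; each row shifts and turns the commanded pose from where the row before left it, along the tool's axes as they then stand; what a row does not reach is not made up. A row lasts 1/12 s, in which the tool goes at most 41.7 mm and 7.16 degrees, less where a joint would pass 70% of its speed; a pose out of reach is approached as far as the arm can. A call with a gripper value outside its range is refused whole. The fingers move at their own pace and stop on an object; FORCE is the grip in N (left out, the last holds). Time passes only in rows, so rows that do not move let the fingers close. It gives the time, the measured TCP pose, the force and the opening at its end, in the units of the state.
- r.state(): the state, without advancing time (a new reading comes with each control period).
- r.camera(name): name is "scene" or "top"; returns a dict with "color" (420x560x3 uint8, red, green, blue), "range_z" (420x560 float32, m along the optical axis (not along the pixel's ray), 0 where there is no reading), "fovy" (degrees; the focal length in pixels is half the picture's height over the tangent of half this angle, whatever the lens; pixels are square), "cx", "cy" (the principal point, pixels), "k1" (the pictures are not rectified: a ray, as slopes to the right and down, at radius r is drawn at 1 + k1 r^2 times it, then the intrinsics apply), "xyz" and "attitude" of the camera in the world. Camera axes: x right, y up, looking along -z (the intrinsics and any distortion apply to the point x, -y, -z); pixel columns grow to the right and rows downward; lengths in m; the calibration is good to about 2 mm. A picture is of the moment at which its call begins.
- r.sign_off(): hands the job in, once; it reports no verdict.
Trained networks look in a picture, given as the dict that the camera call returned (one of the last four; its "shot" number tells which), for a name from the list of things; names that differ only in an ending like _2 or _b are one class to them, and where a whole thing is asked for, a point or a joint stands for the part that bears it (a point fixed in the world has none). Each returns a list of dicts, best first, with "conf" (0 to 1); they miss things now and then, are a little off and sometimes report something else, mostly with a low value. They report only what shows in the picture. A call takes as long as a camera call. They do not tell look-alikes from the thing itself.
- r.recognise(name, picture): "point" ([column, row] in pixels, amid what is visible of it).
- r.landmark_of(name, picture): "point" ([column, row] in pixels: a listed point, or the origin of a listed thing).
The state is a dict: "time_s": time; "q": joint angles; "joint_velocities": joint speeds; "effort": joint torques, N m; "ee_pos": TCP position; "eef_rot": TCP orientation; "force": force on the tool from outside, world axes, zero at the start; "torque": the same for the moment, N m; "opening": finger opening in m.
Only numpy, scipy, OpenCV 4.12 (cv2) and the standard library are available. Lean on these libraries where they do the work, as an engineer would, in place of code of your own. Each camera call takes 0.05 s, during which the arm holds its last target. There are 200 camera calls.

## Working session

There is one attempt and no reset: what is moved stays moved. The work goes in short steps, Python scripts to look and compute and a shell command to move; the robot and the scene stay as the last step left them, time stands still between calls to the robot, and variables do not carry over. Pictures are saved under pics/ and viewed, about 12 in all and at most 16, crops included, and the job is handed in when it is done.

```bash
mkdir -p pics; ls; cat > h.py <<'E'
import numpy as np, cv2
from station import r
from scipy.spatial.transform import Rotation as R
def cam(p):
    H,W=p["color"].shape[:2]; f=H/2/np.tan(np.radians(p["fovy"])/2)
    return f,p["cx"],p["cy"],p["k1"]
def att(p):
    a=np.array(p["attitude"],float)
    return a if a.shape==(3,3) else R.from_rotvec(a).as_matrix()
def ray(p,uv):
    f,cx,cy,k=cam(p); d=np.array([(uv[0]-cx)/f,(uv[1]-cy)/f]); s=d.copy()
    for _ in range(20): s=d/(1+k*(s@s))
    return att(p)@np.array([s[0],-s[1],-1.])   # depth-1 along optical axis
def at_z(p,uv,z):
    d=ray(p,uv); o=np.array(p["xyz"]); return o+d*(z-o[2])/d[2]
def at_range(p,uv):
    u,v=int(round(uv[0])),int(round(uv[1])); 
    return np.array(p["xyz"])+ray(p,uv)*p["range_z"][v,u]
def proj(p,X):
    c=att(p).T@(np.array(X)-np.array(p["xyz"])); s=np.array([c[0],-c[1]])/-c[2]
    f,cx,cy,k=cam(p); s=s*(1+k*(s@s)); return np.array([cx+f*s[0],cy+f*s[1]])
def cloud(p):
    f,cx,cy,k=cam(p); H,W=p["range_z"].shape
    u,v=np.meshgrid(np.arange(W),np.arange(H)); d=np.stack([(u-cx)/f,(v-cy)/f],-1); s=d.copy()
    for _ in range(20): s=d/(1+k*(s**2).sum(-1,keepdims=True))
    c=np.stack([s[...,0],-s[...,1],-np.ones((H,W))],-1)*p["range_z"][...,None]
    return c@att(p).T+np.array(p["xyz"])
E
cat > m1.py <<'E'
from h import *
names=["vial_mid","jar_mid","square_bottle_mid","flat_bottle_mid","small_round_tray_floor","large_round_tray_floor","square_tray_floor","oblong_tray_floor","beaker","mortar"]
zs=[.045,.04,.045,.045,.003,.003,.003,.003,0,0]
np.set_printoptions(precision=3,suppress=True)
for c in("scene","top"):
    p=r.camera(c); cv2.imwrite(f"pics/{c}1.png",p["color"][...,::-1]); np.savez(f"{c}1.npz",**p)
    print(c,p["fovy"],p["k1"],p["xyz"],p["attitude"])
    for n,z in zip(names,zs):
        for d in r.landmark_of(n,p)[:3]: print(n,round(d["conf"],2),np.round(d["point"],0),at_z(p,d["point"],z))
print(r.state())
E
python3 m1.py
```

```text
pics
scene 57.765334355873236 -0.05338068902418624 [1.421 0.242 0.714] [0.66  0.891 1.704]
vial_mid 0.69 [421. 233.] [0.487 0.387 0.045]
vial_mid 0.37 [251. 242.] [ 0.668 -0.063  0.045]
jar_mid 0.76 [256. 198.] [ 0.444 -0.126  0.04 ]
flat_bottle_mid 0.68 [340. 210.] [0.439 0.148 0.045]
small_round_tray_floor 0.73 [366. 255.] [0.577 0.247 0.003]
small_round_tray_floor 0.61 [346. 209.] [0.366 0.158 0.003]
large_round_tray_floor 0.92 [309. 254.] [0.623 0.092 0.003]
square_tray_floor 0.91 [382. 216.] [0.37  0.275 0.003]
oblong_tray_floor 0.89 [157. 252.] [ 0.741 -0.322  0.003]
oblong_tray_floor 0.89 [139. 222.] [ 0.629 -0.454  0.003]
oblong_tray_floor 0.78 [206. 225.] [ 0.582 -0.244  0.003]
beaker 0.6 [178. 202.] [ 0.488 -0.393  0.   ]
mortar 0.68 [251. 240.] [ 0.607 -0.085  0.   ]
mortar 0.39 [366. 252.] [0.562 0.247 0.   ]
top 43.86229473064592 -0.07205777828614084 [ 0.271 -0.026  1.45 ] [ 0.162 -0.168 -1.646]
vial_mid 0.67 [114. 253.] [0.498 0.396 0.045]
jar_mid 0.89 [308. 260.] [ 0.436 -0.13   0.04 ]
square_bottle_mid 0.57 [364. 277.] [ 0.378 -0.278  0.045]
flat_bottle_mid 0.95 [205.
[... 244 characters left out ...]
 -0.252  0.003]
oblong_tray_floor 0.91 [410. 179.] [ 0.648 -0.449  0.003]
oblong_tray_floor 0.55 [362. 153.] [ 0.739 -0.32   0.003]
beaker 0.87 [395. 238.] [ 0.481 -0.386  0.   ]
mortar 0.6 [285. 198.] [ 0.625 -0.084  0.   ]
mortar 0.59 [203. 268.] [0.442 0.16  0.   ]
{'time_s': 1.1, 'q': array([-1.334,  0.087,  1.371, -0.   ,  1.684, -0.103]), 'joint_velocities': array([ 0.001, -0.002, -0.   , -0.001, -0.   ,  0.001]), 'effort': array([ -0.001, -34.005, -30.26 ,   0.072,   0.024,   0.   ]), 'ee_pos': array([ 0.183, -0.519,  0.206]), 'eef_rot': array([-0.349,  2.037, -2.037]), 'force': array([ 0.487,  0.535, -0.643]), 'torque': array([-0.025, -0.041, -0.001]), 'opening': 0.09396435212299548}
```

```bash
python3 - <<'E'
import cv2
a=cv2.imread("pics/top1.png")[120:340,70:470]; cv2.imwrite("pics/topcrop.png",cv2.resize(a,(800,440),interpolation=cv2.INTER_CUBIC))
E
```

```text
(no output)
```

View pics/scene1.png

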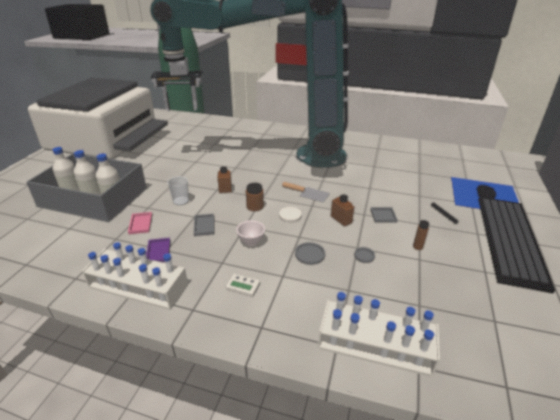

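View pics/topcrop.png

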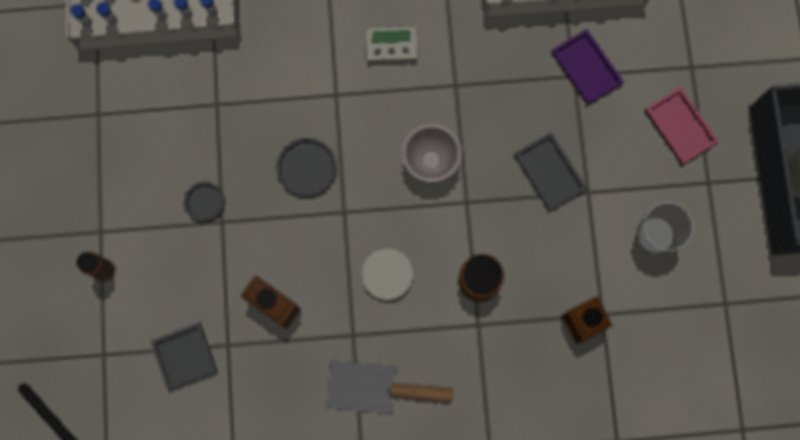

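Scene shows amber containers: vial (421,233), flat bottle (342,210), jar (255,197), square bottle (224,180). Oblong candidates in the top view are grey (344,206), purple (363,153) and pink (410,179). Grey is the one meant, because the trays are described as grey and pink and purple are excluded; the enlarged top crop confirms it. Next I'll measure poses and yaws by fitting model silhouettes in both views.

```bash
cat > fit.py <<'E'
from h import *
from scipy.optimize import minimize
def ring(w,h,z,rnd,n=32):
    if rnd:
        t=np.linspace(0,2*np.pi,n,endpoint=False); return np.c_[w/2*np.cos(t),w/2*np.sin(t),np.full(n,z)]
    return np.array([[a*w/2,b*h/2,z] for a,b in((1,1),(1,-1),(-1,-1),(-1,1))])
# name: guess xy, parts (list of convex parts of rings)
M={
"vial":((.495,.392),[[(32,32,0,1),(32,32,74,1)],[(27,27,74,1),(27,27,90,1)]],1),
"jar":((.438,-.129),[[(60,60,0,1),(60,60,64,1)],[(52,52,64,1),(52,52,80,1)]],1),
"square_bottle":((.378,-.278),[[(46,46,0,0),(46,46,66,0),(26,26,74,1)],[(26,26,74,1),(26,26,90,1)]],0),
"flat_bottle":((.442,.148),[[(70,36,0,0),(70,36,66,0),(26,26,74,1)],[(26,26,74,1),(26,26,90,1)]],0),
"small_round_tray":((.580,.250),[[(58,58,0,1),(58,58,12,1)]],1),
"large_round_tray":((.623,.093),[[(86,86,0,1),(86,86,12,1)]],1),
"square_tray":((.366,.278),[[(72,72,0,0),(72,72,12,0)]],0),
"oblong_tray":((.590,-.249),[[(96,62,0,0),(96,62,12,0)]],0)}
S=4
def sil(p,parts,x,y,a,z0=0):
    m=np.zeros((420*S,560*S),np.uint8); c,s=np.cos(a),np.sin(a)
    for part in parts:
        P=np.vstack([ring(w/1e3,h/1e3,z/1e3,q) for w,h,z,q in part]); P=P@np.array([[c,s,0],[-s,c,0],[0,0,1]])+[x,y,z0]
        q=np.array([(proj(p,X)+.5)*S for X in P]); cv2.fillConvexPoly(m,cv2.convexHull(q.astype(np.int32)),255)
    return m
def seg(p,uv,tray,rad):
    im=p["color"].astype(np.float32); u,v=map(int,uv); v0,u0=max(v-rad,0),max(u-rad,0)
    c=cv2.resize(im[v0:v+rad,u0:u+rad],None,fx=S,fy=S,interpolation=cv2.INTER_CUBIC)
    return c,(v0,u0)
def run(n,ps,xy=None,z0=0,verbose=True,yaws=None,views=None):
    xy0,parts,rnd=M[n]; xy=xy or xy0; tray="tray" in n; data=[]
    for p in ps:
        uv=proj(p,[*xy,.005 if tray else .045]); c,(v0,u0)=seg(p,uv,tray,34)
        data.append((p,c,v0,u0))
    # score: mean colour contrast across silhouette edge (inside band vs outside band), per view
    k=np.ones((9,9),np.uint8)
    def sc(t,each=False):
        out=[]
        for p,c,v0,u0 in data:
            m=sil(p,parts,t[0],t[1],0 if rnd else t[2],z0)[v0*S:v0*S+c.shape[0],u0*S:u0*S+c.shape[1]]
            i=(m>0); o=(cv2.dilate(m,np.ones((25,25),np.uint8))>0)&~i
            if i.sum()<50 or o.sum()<50: return 0
            f=c[...,:2].mean(-1)  # red/green brightness
            I,O=c[i],c[o]; 
            out.append(((np.median(O,0)-I.mean(0))@np.array([.2,.4,.4])) - np.abs(O-np.median(O,0)).mean()*1.0)
        return -np.mean(out) if not each else out
    best=None
    for a in ([0] if rnd else (yaws if yaws is not None else np.radians(np.arange(-90,90,15)))):
        s=np.array([[*xy,a]]*4); s[1,0]+=.01; s[2,1]+=.01; s[3,2]+=.2
        q=minimize(sc,s[0],method="Nelder-Mead",options=dict(initial_simplex=s,xatol=2e-4,fatol=1e-3,maxiter=120))
        if best is None or q.fun<best.fun: best=q
    return best.x,-best.fun,sc
if __name__=="__main__":
    np.set_printoptions(precision=4,suppress=True)
    ps=[dict(np.load(f"{c}1.npz",allow_pickle=True)) for c in("top","scene")]
    ov=[p["color"][...,::-1].copy() for p in ps]
    for n in M:
        res=[]
        for sub in (ps,ps[:1],ps[1:]):
            x,f,sc=run(n,sub); res.append(f"{x[:2]} yaw {0 if M[n][2] else np.degrees(x[2]):.1f} ({f:.1f})")
            if sub is ps: xb=x
        print(n,*res,sep=" | ")
        # heights from the range images within the silhouette
        for p,o in zip(ps,ov):
            m=sil(p,M[n][1],xb[0],xb[1],0 if M[n][2] else xb[2])
            ms=cv2.resize(m,(560,420),interpolation=cv2.INTER_AREA)>250; z=cloud(p)[...,2][ms&(p["range_z"]>0)]
            print("   z pct 5/50/97",np.percentile(z,[5,50,97]) if z.size else None)
    big=[]
    for p,o in zip(ps,ov):
        b=cv2.resize(o,None,fx=S,fy=S,interpolation=cv2.INTER_CUBIC)
        big.append(b)
    np.save("dummy.npy",0)
E
time python3 fit.py
```

```text
vial | [0.4963 0.387 ] yaw 0.0 (62.5) | [0.4969 0.3859] yaw 0.0 (48.1) | [0.4939 0.388 ] yaw 0.0 (78.3)
   z pct 5/50/97 [0.0178 0.0773 0.0949]
   z pct 5/50/97 [0.0037 0.0503 0.09  ]
jar | [ 0.439  -0.1354] yaw 0.0 (63.8) | [ 0.4397 -0.1369] yaw 0.0 (49.2) | [ 0.4353 -0.1353] yaw 0.0 (81.0)
   z pct 5/50/97 [0.0177 0.079  0.0853]
   z pct 5/50/97 [0.0037 0.0507 0.0806]
square_bottle | [ 0.3696 -0.2715] yaw -70.0 (53.6) | [ 0.3704 -0.2732] yaw -70.6 (38.8) | [ 0.3681 -0.2718] yaw -55.8 (69.9)
   z pct 5/50/97 [0.0109 0.0725 0.0935]
   z pct 5/50/97 [0.0048 0.049  0.0893]
flat_bottle | [0.4295 0.1505] yaw -127.4 (60.1) | [0.4301 0.1486] yaw -129.2 (39.1) | [0.4257 0.152 ] yaw -131.0 (83.3)
   z pct 5/50/97 [0.0413 0.0729 0.0932]
   z pct 5/50/97 [0.0022 0.0454 0.0895]
small_round_tray | [0.5811 0.2408] yaw 0.0 (34.9) | [0.581  0.2393] yaw 0.0 (25.2) | [0.5808 0.242 ] yaw 0.0 (45.3)
   z pct 5/50/97 [-0.0013  0.0058  0.0153]
   z pct 5/50/97 [-0.0003  0.004   0.0121]
large_round_tray | [0.62   0.0941] yaw 0.0 (33.1) | [0.6186 0.093 ] yaw 0.0 (24.4) | [0.6212 0.0956] yaw 0.0 (42.7)
   z pct 5/50/97 [-0.0015  0.0044  0.015 ]
   z pct 5/50/97 [0.0003 0.0032 0.0122]
square_tray | [0.3661 0.278 ] yaw 15.4 (40.1) | [0.3667 0.2763] yaw 16.4 (29.6) | [0.3662 0.2798] yaw -74.6 (51.8)
   z pct 5/50/97 [-0.0012  0.0051  0.0157]
   z pct 5/50/97 [0.0005 0.0047 0.0129]
oblong_tray | [ 0.5843 -0.2503] yaw -154.8 (34.6) | [ 0.5843 -0.2513] yaw 26.2 (25.2) | [ 0.5854 -0.2485] yaw 24.6 (44.8)
   z pct 5/50/97 [-0.0011  0.0049  0.016 ]
   z pct 5/50/97 [-0.0002  0.0033  0.0122]
real	3m3.137s
user	2m59.674s
sys	0m0.809s
```

Both views agree to about 3 mm, and the range heights match the text (containers 0.08–0.09, rims 0.012, floors ~0.003). Next is a helper that works out tool-frame shifts.

```bash
cat > go.py <<'E'
# usage: go.py x y z jawyaw(deg) -> turn about tool y first, then shift in tool axes
import sys; from h import *
np.set_printoptions(precision=3,suppress=True)
def go(x,y,z,yaw):
    s=r.state(); A=R.from_rotvec(s["eef_rot"]).as_matrix(); now=np.degrees(np.arctan2(A[1,2],A[0,2]))
    d=(yaw-now+90)%180-90
    for t in (d,d-180 if d>0 else d+180):
        wy=-t; B=A@R.from_euler("y",wy,degrees=True).as_matrix()
        print(f"turn wy {wy:.1f} then shift mm {B.T@(np.array([x,y,z])-s['ee_pos'])*1e3}")
    print("now yaw %.1f"%now,"y-axis",A[:,1],"pos",s["ee_pos"],"q",s["q"],"open %.4f"%s["opening"],"F",s["force"],"t",s["time_s"])
if __name__=="__main__": go(*map(float,sys.argv[1:5]))
E
python3 go.py .370 -.2717 .13 20
```

```text
turn wy 89.5 then shift mm [ 168.137   75.491 -259.883]
turn wy -90.5 then shift mm [-168.137   75.491  259.883]
now yaw -70.5 y-axis [ 0. -0. -1.] pos [ 0.183 -0.519  0.206] q [-1.334  0.087  1.371 -0.     1.684 -0.103] open 0.0940 F [ 0.487  0.535 -0.643] t 1.1
```

```bash
python3 go.py .370 -.2717 .026 -70|head -1
```

```text
turn wy -0.5 then shift mm [-259.886  179.491 -168.145]
```

```bash
python3 -m creep '[[-32.5,9.5,-21,0,0,0,0],[-32.5,9.5,-21,0,0,0,0],[-32.5,9.5,-21,0,0,0,0],[-32.5,9.5,-21,0,0,0,0],[-32.5,9.5,-21,0,0,0,0],[-32.5,9.5,-21,0,0,0,0],[-32.5,9.5,-21,0,0,0,0],[-32.5,9.5,-21,0,0,0,0],[0,0,0,0,0,0,0],[0,0,0,0,0,0,0]]' 25; python3 go.py .370 -.2717 .026 -70
python3 - <<'E'
from h import *
p=r.camera("scene"); c=p["color"][120:240,160:320,::-1]; cv2.imwrite("pics/s2.png",cv2.resize(c,None,fx=5,fy=5,interpolation=cv2.INTER_CUBIC))
E
```

```text
time_s: 1.93
ee_pos: [0.373, -0.2718, 0.129]
eef_rot: [-0.355, 2.035, -2.034]
force: [-0.2, -0.3, 0.1]
opening: 0.094
turn wy -0.3 then shift mm [  2.714 102.992  -1.075]
turn wy 179.7 then shift mm [ -2.714 102.992   1.075]
now yaw -70.3 y-axis [-0.001  0.    -1.   ] pos [ 0.373 -0.272  0.129] q [-0.752 -0.082  1.693 -0.     1.532  0.474] open 0.0940 F [-0.17 -0.28  0.15] t 1.9333
```

View pics/s2.png

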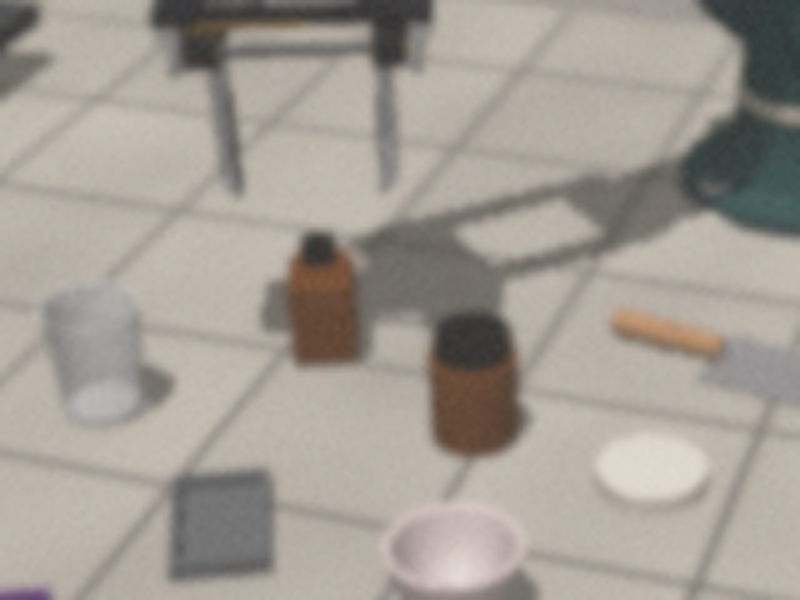

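The picture shows the open fingers (crop 235,190 and 388,190) straddling the bottle's cap (318,245). I'll go down and grip.

```bash
python3 -m creep '[[1,20,-0.5,0,0,0,0],[1,20,-0.5,0,0,0,0],[1,20,0,0,0,0,0],[0,20,0,0,0,0,0],[0,15,0,0,0,0,0],[0,8,0,0,0,0,0],[0,0,0,0,0,0,0]]' 25; python3 -m creep '[[0,0,0,0,0,0,255],[0,0,0,0,0,0,255],[0,0,0,0,0,0,255],[0,0,0,0,0,0,255],[0,0,0,0,0,0,255],[0,0,0,0,0,0,255],[0,0,0,0,0,0,255],[0,0,0,0,0,0,255]]' 25; python3 go.py .3661 .278 .13 -74.6
```

```text
time_s: 2.57
ee_pos: [0.3676, -0.2741, 0.025]
eef_rot: [-0.349, 2.042, -2.037]
force: [-0.7, 0.7, -0.5]
opening: 0.094
time_s: 3.23
ee_pos: [0.3694, -0.2733, 0.0266]
eef_rot: [-0.35, 2.037, -2.037]
force: [0.4, 0.0, 1.2]
opening: 0.0463
turn wy 4.1 then shift mm [-143.286 -103.197 -532.437]
turn wy -175.9 then shift mm [ 143.286 -103.197  532.437]
now yaw -70.5 y-axis [ 0.  0. -1.] pos [ 0.369 -0.273  0.027] q [-0.761 -0.004  1.832  0.     1.314  0.47 ] open 0.0463 F [0.408 0.02  1.203] t 3.2333
```

```bash
python3 -m creep '[[0,-10,0,0,0.5,0,255],[0,-20,0,0,0.9,0,255],[0,-25,0,0,0.9,0,255],[0,-25,0,0,0.9,0,255],[0,-25,0,0,0.9,0,255],[-5,0,-15,0,0,0,255],[-10,0,-35,0,0,0,255],[-10,0,-37,0,0,0,255],[-10,0,-37,0,0,0,255],[-10,0,-37,0,0,0,255],[-10,0,-37,0,0,0,255],[-10,0,-37,0,0,0,255]]'; python3 -m creep '[[-10,0,-37,0,0,0,255],[-10,0,-37,0,0,0,255],[-10,0,-37,0,0,0,255],[-10,0,-37,0,0,0,255],[-10,0,-37,0,0,0,255],[-10,0,-37,0,0,0,255],[-10,0,-37,0,0,0,255],[-8,0,-37,0,0,0,255],[0,0,0,0,0,0,255],[0,0,0,0,0,0,255]]';  python3 go.py .3661 .278 .03 -74.6
```

```text
time_s: 4.23
ee_pos: [0.369, -0.0281, 0.1318]
eef_rot: [-0.279, 2.078, -2.079]
force: [1.2, 0.0, -2.0]
opening: 0.0462
time_s: 5.07
ee_pos: [0.3656, 0.2777, 0.1312]
eef_rot: [-0.286, 2.075, -2.077]
force: [-0.1, -0.9, -2.3]
opening: 0.0461
turn wy 0.2 then shift mm [ -0.708 101.222  -0.262]
turn wy -179.8 then shift mm [  0.708 101.222   0.262]
now yaw -74.4 y-axis [-0.001 -0.001 -1.   ] pos [0.366 0.278 0.131] q [ 0.526 -0.089  1.694 -0.     1.538  1.825] open 0.0461 F [-0.113 -0.917 -2.311] t 5.0667
```

```bash
python3 -m creep '[[0,15,0,0,0,0,255],[0,22,0,0,0,0,255],[0,22,0,0,0,0,255],[0,16,0,0,0,0,255],[0,10,0,0,0,0,255],[0,6,0,0,0,0,255],[0,4,0,0,0,0,255],[0,3,0,0,0,0,255],[0,2,0,0,0,0,255],[0,1,0,0,0,0,255],[0,0,0,0,0,0,255],[0,0,0,0,0,0,255]]'; python3 go.py .3661 .278 .03 -74.6
```

```text
time_s: 6.07
ee_pos: [0.3668, 0.2766, 0.031]
eef_rot: [-0.279, 2.078, -2.077]
force: [0.0, -0.7, -1.7]
opening: 0.0465
turn wy -0.0 then shift mm [ 0.285  0.979 -1.579]
turn wy 180.0 then shift mm [-0.285  0.979  1.579]
now yaw -74.6 y-axis [ 0.001  0.    -1.   ] pos [0.367 0.277 0.031] q [ 0.523 -0.01   1.828 -0.     1.323  1.825] open 0.0465 F [ 0.044 -0.737 -1.675] t 6.0667
```

```bash
python3 -m creep '[[0,1,0,0,0,0,255],[0,0.5,0,0,0,0,255],[0,0.5,0,0,0,0,255],[0,0,0,0,0,0,255]]';python3 -m creep '[[0,0,0,0,0,0,0],[0,0,0,0,0,0,0],[0,0,0,0,0,0,0],[0,0,0,0,0,0,0],[0,0,0,0,0,0,0],[0,0,0,0,0,0,0],[0,-10,0,0,0,0,0],[0,-25,0,0,0,0,0],[0,-25,0,0,0,0,0],[0,-25,0,0,0,0,0],[0,-25,0,0,0,0,0],[0,0,0,0,0,0,0]]';  python3 go.py .4958 .3870 .13 105.4; python3 go.py .4958 .387 .13 -60;
```

```text
time_s: 6.4
ee_pos: [0.3668, 0.2766, 0.0296]
eef_rot: [-0.279, 2.078, -2.077]
force: [-2.2, -0.6, 5.8]
opening: 0.0461
time_s: 7.4
ee_pos: [0.3696, 0.2781, 0.1452]
eef_rot: [-0.268, 2.078, -2.069]
force: [1.4, 0.2, -0.4]
opening: 0.0939
turn wy -0.0 then shift mm [-150.418   17.122  -71.387]
turn wy 180.0 then shift mm [150.418  17.122  71.387]
now yaw -74.6 y-axis [ 0.01   0.006 -1.   ] pos [0.37  0.278 0.145] q [ 0.523 -0.099  1.676 -0.     1.553  1.825] open 0.0939 F [ 1.398  0.222 -0.36 ] t 7.4
turn wy -14.6 then shift mm [-163.555   17.122  -31.166]
turn wy 165.4 then shift mm [163.555  17.122  31.166]
now yaw -74.6 y-axis [ 0.01   0.006 -1.   ] pos [0.37  0.278 0.145] q [ 0.523 -0.099  1.676 -0.     1.553  1.825] open 0.0939 F [ 1.398  0.222 -0.36 ] t 7.4
```

```bash
python3 -m creep '[[-25,3,-12,0,0,0,0],[-25,3,-12,0,0,0,0],[-25,3,-12,0,0,0,0],[-25,3,-12,0,0,0,0],[-25,3,-12,0,0,0,0],[-25,2,-11,0,0,0,0],[0,0,0,0,0,0,0],[0,0,0,0,0,0,0]]';  python3 go.py .4958 .3870 .026 105.4
python3 - <<'E'
from h import *
p=r.camera("scene"); c=p["color"][140:290,310:470,::-1]; cv2.imwrite("pics/s3.png",cv2.resize(c,None,fx=4,fy=4,interpolation=cv2.INTER_CUBIC))
E
```

```text
time_s: 8.07
ee_pos: [0.4922, 0.3845, 0.1194]
eef_rot: [-0.284, 2.078, -2.081]
force: [0.2, 0.1, 0.3]
opening: 0.0942
turn wy -0.0 then shift mm [-4.463 93.369 -1.508]
turn wy 180.0 then shift mm [ 4.463 93.369  1.508]
now yaw -74.6 y-axis [-0.003 -0.002 -1.   ] pos [0.492 0.385 0.119] q [ 0.573  0.285  1.312 -0.     1.549  1.875] open 0.0942 F [0.164 0.052 0.272] t 8.0667
```

View pics/s3.png

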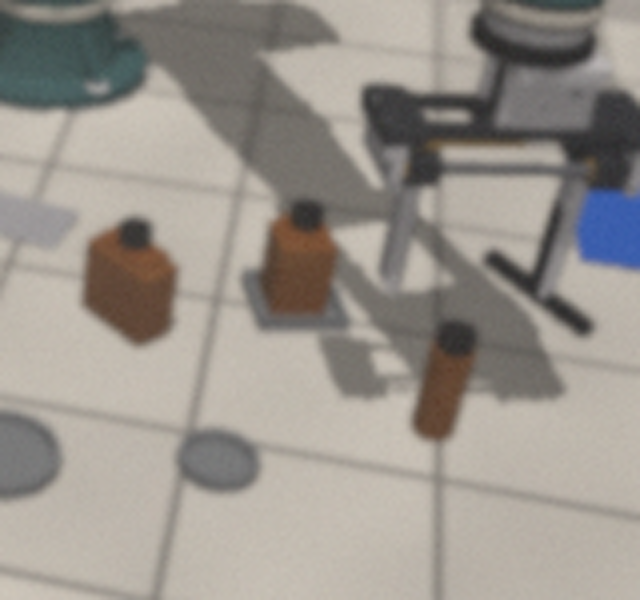

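The square bottle stands in its tray (crop 300,300). The fingers (393,280 and 545,295) straddle the vial's axis.

```bash
python3 -m creep '[[-2,18,-1,0,0,0,0],[-2,20,0,0,0,0,0],[0,20,0,0,0,0,0],[0,18,0,0,0,0,0],[0,12,0,0,0,0,0],[0,5,0,0,0,0,0],[0,0,0,0,0,0,0]]' 20; python3 -m creep '[[0,0,0,0,0,0,255],[0,0,0,0,0,0,255],[0,0,0,0,0,0,255],[0,0,0,0,0,0,255],[0,0,0,0,0,0,255],[0,0,0,0,0,0,255],[0,0,0,0,0,0,255],[0,0,0,0,0,0,255],[0,0,0,0,0,0,255]]' 20; python3 go.py .5811 .241 .12 -74.6
```

```text
time_s: 8.7
ee_pos: [0.4947, 0.3857, 0.0274]
eef_rot: [-0.283, 2.078, -2.08]
force: [-0.4, 1.2, -0.2]
opening: 0.0943
time_s: 9.45
ee_pos: [0.4959, 0.3865, 0.0284]
eef_rot: [-0.28, 2.078, -2.078]
force: [0.2, -0.4, -0.6]
opening: 0.0374
turn wy -0.0 then shift mm [-43.529 -91.605 162.967]
turn wy 180.0 then shift mm [  43.529  -91.605 -162.967]
now yaw -74.6 y-axis [-0. -0. -1.] pos [0.496 0.387 0.028] q [ 0.572  0.353  1.412 -0.     1.377  1.875] open 0.0374 F [ 0.179 -0.352 -0.591] t 9.45
```

Opening is 37 mm and still closing, because the vial is 32 mm wide. I'll let it finish, then lift.

```bash
python3 -m creep '[[0,0,0,0,0,0,255],[0,0,0,0,0,0,255],[0,0,0,0,0,0,255],[0,0,0,0,0,0,255]]'; python3 go.py .5811 .241 .128 -74.6|head -1
```

```text
time_s: 9.78
ee_pos: [0.4958, 0.3867, 0.0284]
eef_rot: [-0.28, 2.078, -2.078]
force: [-0.1, 0.9, 0.0]
opening: 0.0314
turn wy -0.0 then shift mm [-43.531 -99.598 163.145]
```

```bash
python3 -m creep '[[0,-10,0,0,0,0,255],[0,-20,0,0,0,0,255],[0,-25,0,0,0,0,255],[0,-25,0,0,0,0,255],[0,-20,0,0,0,0,255],[-3,0,13,0,0,0,255],[-8,0,30,0,0,0,255],[-8,0,30,0,0,0,255],[-8,0,30,0,0,0,255],[-8,0,30,0,0,0,255],[-8,0,30,0,0,0,255],[0,0,0,0,0,0,255]]'; python3 -m creep '[[0,0,0,0,0,0,255],[0,0,0,0,0,0,255]]'; python3 go.py .5811 .241 .0314 -74.6
```

```text
time_s: 10.78
ee_pos: [0.5828, 0.234, 0.1267]
eef_rot: [-0.275, 2.078, -2.087]
force: [-0.7, -0.3, -1.3]
opening: 0.0318
time_s: 10.95
ee_pos: [0.58, 0.2402, 0.1273]
eef_rot: [-0.282, 2.079, -2.08]
force: [-0.3, -0.7, -0.4]
opening: 0.0318
turn wy -0.1 then shift mm [-1.514 95.904 -0.482]
turn wy 179.9 then shift mm [ 1.514 95.904  0.482]
now yaw -74.7 y-axis [-0.002 -0.    -1.   ] pos [0.58  0.24  0.127] q [0.302 0.287 1.293 0.    1.564 1.606] open 0.0318 F [-0.34  -0.742 -0.389] t 10.95
```

```bash
python3 -m creep '[[-1,15,0,0,0,0,255],[0,20,0,0,0,0,255],[0,20,0,0,0,0,255],[0,15,0,0,0,0,255],[0,10,0,0,0,0,255],[0,6,0,0,0,0,255],[0,4,0,0,0,0,255],[0,3,0,0,0,0,255],[0,2,0,0,0,0,255],[0,1,0,0,0,0,255],[0,0,0,0,0,0,255],[0,0,0,0,0,0,255]]'; python3 go.py .5811 .241 .0314 -74.6
```

```text
time_s: 11.95
ee_pos: [0.5819, 0.2411, 0.0331]
eef_rot: [-0.279, 2.078, -2.078]
force: [-0.2, -1.1, -0.7]
opening: 0.0321
turn wy -0.0 then shift mm [ 0.81   1.708 -0.092]
turn wy 180.0 then shift mm [-0.81   1.708  0.092]
now yaw -74.6 y-axis [ 0.001  0.    -1.   ] pos [0.582 0.241 0.033] q [ 0.303  0.35   1.405 -0.     1.385  1.606] open 0.0321 F [-0.168 -1.136 -0.718] t 11.95
```

```bash
python3 -m creep '[[0,1,0,0,0,0,255],[0,0.5,0,0,0,0,255],[0,0.5,0,0,0,0,255],[0,0,0,0,0,0,255],[0,0,0,0,0,0,255]]';python3 -m creep '[[0,0,0,0,0,0,0],[0,0,0,0,0,0,0],[0,0,0,0,0,0,0],[0,0,0,0,0,0,0],[0,0,0,0,0,0,0],[0,0,0,0,0,0,0],[0,-10,0,0,0,0,0],[0,-25,0,0,0,0,0],[0,-25,0,0,0,0,0],[0,-25,0,0,0,0,0],[0,-20,0,0,0,0,0],[0,0,0,0,0,0,0]]';  python3 go.py .4295 .1505 .13 -38
```

```text
time_s: 12.37
ee_pos: [0.5819, 0.2411, 0.0314]
eef_rot: [-0.279, 2.078, -2.078]
force: [-1.4, -0.1, 3.7]
opening: 0.0316
time_s: 13.37
ee_pos: [0.5846, 0.2421, 0.1426]
eef_rot: [-0.268, 2.075, -2.071]
force: [0.8, 0.5, 1.2]
opening: 0.0939
turn wy -36.6 then shift mm [167.717  10.517 -65.9  ]
turn wy 143.4 then shift mm [-167.717   10.517   65.9  ]
now yaw -74.6 y-axis [ 0.011  0.003 -1.   ] pos [0.585 0.242 0.143] q [ 0.303  0.281  1.27  -0.     1.579  1.606] open 0.0939 F [0.81  0.533 1.174] t 13.3667
```

```bash
python3 -m creep '[[0,0,0,0,-6.1,0,0],[0,0,0,0,-6.1,0,0],[0,0,0,0,-6.1,0,0],[0,0,0,0,-6.1,0,0],[0,0,0,0,-6.1,0,0],[0,0,0,0,-6.1,0,0],[33,2,-13,0,0,0,0],[33,2,-13,0,0,0,0],[33,2,-13,0,0,0,0],[33,2,-13,0,0,0,0],[33,0,-13,0,0,0,0]]'; python3 -m creep '[[0,0,0,0,0,0,0],[0,0,0,0,0,0,0]]'; python3 go.py .4295 .1505 .026 -38
python3 - <<'E'
from h import *
p=r.camera("scene"); c=p["color"][110:290,260:460,::-1]; cv2.imwrite("pics/s4.png",cv2.resize(c,None,fx=3.3,fy=3.3,interpolation=cv2.INTER_CUBIC))
E
```

```text
time_s: 14.28
ee_pos: [0.4262, 0.1502, 0.1255]
eef_rot: [-0.822, 1.68, -1.679]
force: [-0.2, -0.2, 1.4]
opening: 0.094
time_s: 14.45
ee_pos: [0.427, 0.1505, 0.1265]
eef_rot: [-0.819, 1.68, -1.68]
force: [1.0, -0.7, 0.5]
opening: 0.094
turn wy -0.1 then shift mm [ -1.62  100.489   2.073]
turn wy 179.9 then shift mm [  1.62  100.489  -2.073]
now yaw -38.1 y-axis [-0.001 -0.    -1.   ] pos [0.427 0.151 0.126] q [ 0.214 -0.102  1.716  0.     1.529  0.878] open 0.0940 F [ 0.992 -0.696  0.513] t 14.45
```

View pics/s4.png

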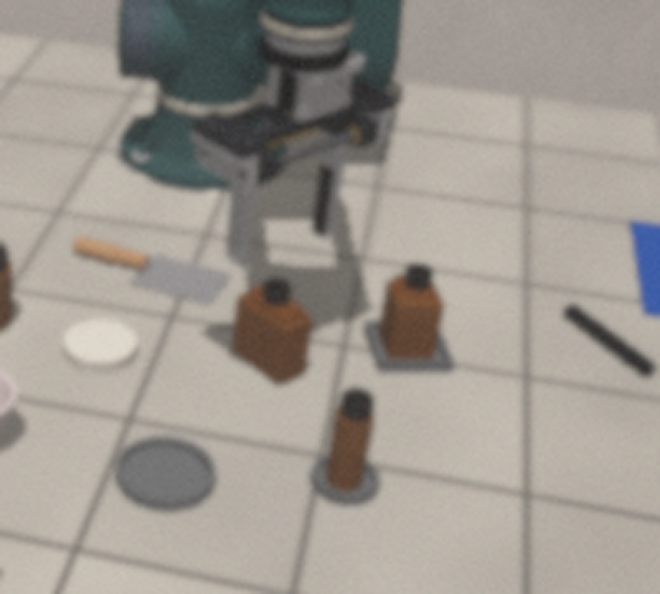

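The vial stands in its tray (crop 345,470). The jaws, (240,255) and (320,230), lie across the flat bottle's broad faces.

```bash
python3 -m creep '[[-1,18,1,0,0,0,0],[-1,20,1,0,0,0,0],[0,20,0,0,0,0,0],[0,20,0,0,0,0,0],[0,14,0,0,0,0,0],[0,8,0,0,0,0,0],[0,0,0,0,0,0,0],[0,0,0,0,0,0,0]]' 25; python3 -m creep '[[0,0,0,0,0,0,255],[0,0,0,0,0,0,255],[0,0,0,0,0,0,255],[0,0,0,0,0,0,255],[0,0,0,0,0,0,255],[0,0,0,0,0,0,255],[0,0,0,0,0,0,255],[0,0,0,0,0,0,255],[0,0,0,0,0,0,255],[0,0,0,0,0,0,255],[0,0,0,0,0,0,255],[0,0,0,0,0,0,255]]' 25; python3 go.py .5843 -.2500 .13 -64.8
```

```text
time_s: 15.17
ee_pos: [0.4323, 0.1519, 0.0275]
eef_rot: [-0.819, 1.679, -1.679]
force: [-0.2, -0.0, 0.3]
opening: 0.0939
time_s: 16.17
ee_pos: [0.4309, 0.1517, 0.0274]
eef_rot: [-0.819, 1.68, -1.678]
force: [-2.3, 0.4, 2.0]
opening: 0.0358
turn wy 26.8 then shift mm [  32.363 -102.885  428.725]
turn wy -153.2 then shift mm [ -32.363 -102.885 -428.725]
now yaw -38.0 y-axis [-0.001  0.    -1.   ] pos [0.431 0.152 0.027] q [ 0.214 -0.01   1.836  0.001  1.317  0.877] open 0.0358 F [-2.28   0.363  1.952] t 16.1667
```

```bash
python3 -m creep '[[0,-10,0,0,0,0,255],[0,-20,0,0,5,0,255],[0,-25,0,0,5.5,0,255],[0,-25,0,0,5.5,0,255],[0,-23,0,0,5.5,0,255],[0,0,0,0,5.3,0,255],[1,0,13,0,0,0,255],[2.5,0,33,0,0,0,255],[2.5,0,33,0,0,0,255],[2.5,0,33,0,0,0,255],[2.5,0,33,0,0,0,255],[2.5,0,33,0,0,0,255]]'; python3 -m creep '[[2.5,0,33,0,0,0,255],[2.5,0,33,0,0,0,255],[2.5,0,33,0,0,0,255],[2.5,0,33,0,0,0,255],[2.5,0,33,0,0,0,255],[2.5,0,33,0,0,0,255],[2.5,0,33,0,0,0,255],[2.5,0,20,0,0,0,255],[0,0,0,0,0,0,255],[0,0,0,0,0,0,255],[0,0,0,0,0,0,255]]'; python3 go.py .5843 -.25 .0304 -64.8
python3 - <<'E'
from h import *
p=r.camera("scene"); c=p["color"][130:280,120:320,::-1]; cv2.imwrite("pics/s5.png",cv2.resize(c,None,fx=3.5,fy=3.5,interpolation=cv2.INTER_CUBIC))
E
```

```text
time_s: 17.17
ee_pos: [0.4954, -0.0173, 0.1307]
eef_rot: [-0.441, 1.977, -1.979]
force: [0.9, -0.5, -1.8]
opening: 0.0359
time_s: 18.08
ee_pos: [0.5832, -0.2505, 0.1301]
eef_rot: [-0.442, 1.979, -1.978]
force: [0.2, -0.3, -1.6]
opening: 0.0358
turn wy -0.0 then shift mm [-1.245 99.742  0.102]
turn wy 180.0 then shift mm [ 1.245 99.742 -0.102]
now yaw -64.8 y-axis [-0.001  0.001 -1.   ] pos [ 0.583 -0.251  0.13 ] q [-0.495  0.3    1.271  0.     1.572  0.636] open 0.0358 F [ 0.234 -0.34  -1.556] t 18.0833
```

View pics/s5.png

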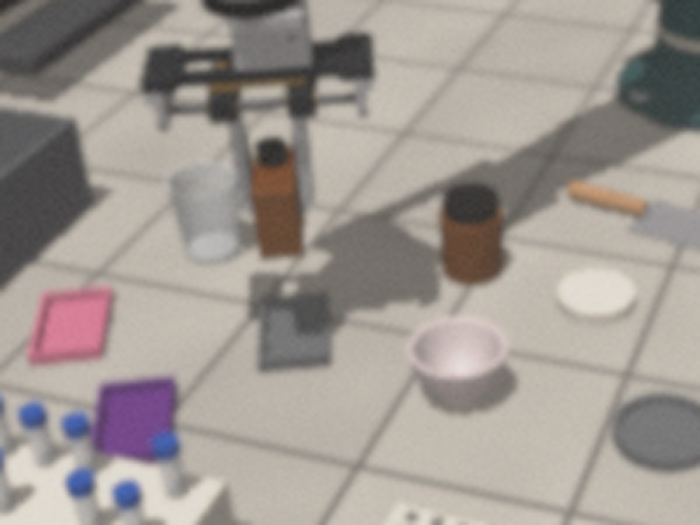

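The bottle hangs upright above the grey oblong tray (crop 295,325), clear of the beaker. Lowering.

```bash
python3 -m creep '[[-1,15,0,0,0,0,255],[0,20,0,0,0,0,255],[0,20,0,0,0,0,255],[0,17,0,0,0,0,255],[0,11,0,0,0,0,255],[0,7,0,0,0,0,255],[0,4,0,0,0,0,255],[0,3,0,0,0,0,255],[0,1.5,0,0,0,0,255],[0,0.5,0,0,0,0,255],[0,0,0,0,0,0,255],[0,0,0,0,0,0,255]]'; python3 go.py .5843 -.25 .0304 -64.8
```

```text
time_s: 19.13
ee_pos: [0.585, -0.2509, 0.0323]
eef_rot: [-0.44, 1.977, -1.979]
force: [-0.1, -0.9, -2.9]
opening: 0.0357
turn wy -0.0 then shift mm [ 0.193  1.934 -1.126]
turn wy 180.0 then shift mm [-0.193  1.934  1.126]
now yaw -64.8 y-axis [ 0.001 -0.001 -1.   ] pos [ 0.585 -0.251  0.032] q [-0.494  0.364  1.388 -0.     1.388  0.637] open 0.0357 F [-0.139 -0.898 -2.906] t 19.1333
```

```bash
python3 -m creep '[[0,1,0,0,0,0,255],[0,0.7,0,0,0,0,255],[0,0.6,0,0,0,0,255],[0,0,0,0,0,0,255],[0,0,0,0,0,0,255]]';python3 -m creep '[[0,0,0,0,0,0,0],[0,0,0,0,0,0,0],[0,0,0,0,0,0,0],[0,0,0,0,0,0,0],[0,0,0,0,0,0,0],[0,0,0,0,0,0,0],[0,-10,0,0,0,0,0],[0,-25,0,0,0,0,0],[0,-25,0,0,0,0,0],[0,-25,0,0,0,0,0],[0,-20,0,0,0,0,0],[0,0,0,0,0,0,0]]';  python3 go.py .4385 -.1357 .13 -64.8
```

```text
time_s: 19.55
ee_pos: [0.5849, -0.2509, 0.0305]
eef_rot: [-0.44, 1.977, -1.979]
force: [-1.5, 0.7, 4.6]
opening: 0.0359
time_s: 20.55
ee_pos: [0.5873, -0.2521, 0.1413]
eef_rot: [-0.432, 1.967, -1.982]
force: [0.2, 0.5, 1.5]
opening: 0.094
turn wy -0.0 then shift mm [  85.179    9.148 -168.769]
turn wy 180.0 then shift mm [-85.179   9.148 168.769]
now yaw -64.8 y-axis [ 0.01  -0.006 -1.   ] pos [ 0.587 -0.252  0.141] q [-0.494  0.295  1.254 -0.     1.58   0.637] open 0.0940 F [0.235 0.483 1.48 ] t 20.55
```

```bash
python3 -m creep '[[12,0,-24,0,0,0,0],[12,1,-24,0,0,0,0],[12,1,-24,0,0,0,0],[12,1,-24,0,0,0,0],[12,2,-24,0,0,0,0],[12,2,-24,0,0,0,0],[12,2,-24,0,0,0,0],[0,0,0,0,0,0,0],[0,0,0,0,0,0,0],[0,0,0,0,0,0,0]]';  python3 go.py .4385 -.1357 .023 -64.8
python3 - <<'E'
from h import *
p=r.camera("scene"); c=p["color"][130:280,140:340,::-1]; cv2.imwrite("pics/s6.png",cv2.resize(c,None,fx=3.5,fy=3.5,interpolation=cv2.INTER_CUBIC))
E
```

```text
time_s: 21.38
ee_pos: [0.4373, -0.1345, 0.125]
eef_rot: [-0.441, 1.977, -1.979]
force: [-1.0, -0.6, 0.4]
opening: 0.0943
turn wy -0.0 then shift mm [ -0.525 102.04    1.474]
turn wy 180.0 then shift mm [  0.525 102.04   -1.474]
now yaw -64.8 y-axis [ 0.001 -0.001 -1.   ] pos [ 0.437 -0.135  0.125] q [-0.422 -0.091  1.709 -0.     1.523  0.709] open 0.0943 F [-1.006 -0.573  0.401] t 21.3833
```

View pics/s6.png

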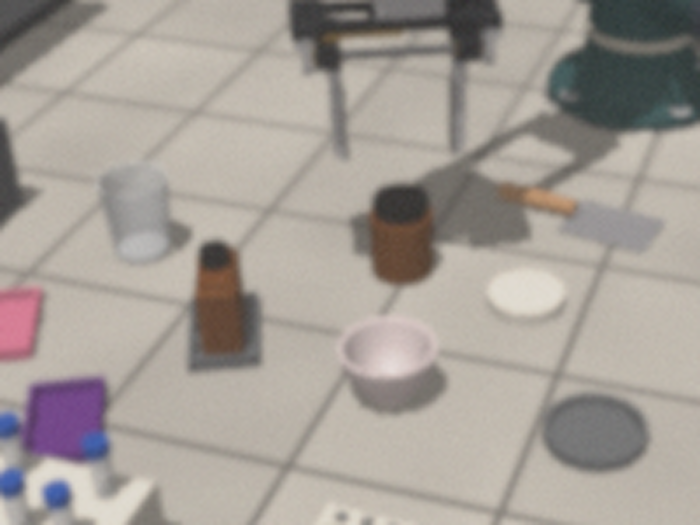

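The flat bottle stands in the oblong tray (crop 222,310). The fingers (342,150 and 457,145) are centred on the jar (400,205).

```bash
python3 -m creep '[[-0.5,18,0.5,0,0,0,0],[0,20,0.5,0,0,0,0],[0,20,0.5,0,0,0,0],[0,20,0,0,0,0,0],[0,14,0,0,0,0,0],[0,8,0,0,0,0,0],[0,2,0,0,0,0,0],[0,0,0,0,0,0,0]]' 30; python3 -m creep '[[0,0,0,0,0,0,255],[0,0,0,0,0,0,255],[0,0,0,0,0,0,255],[0,0,0,0,0,0,255],[0,0,0,0,0,0,255],[0,0,0,0,0,0,255],[0,0,0,0,0,0,255],[0,0,0,0,0,0,255],[0,0,0,0,0,0,255]]' 30; python3 go.py .6198 .0942 .13 -64.8
```

```text
time_s: 22.1
ee_pos: [0.4384, -0.1358, 0.0228]
eef_rot: [-0.442, 1.979, -1.978]
force: [-0.2, -0.3, 0.0]
opening: 0.0941
time_s: 22.85
ee_pos: [0.4383, -0.1354, 0.0236]
eef_rot: [-0.441, 1.978, -1.978]
force: [-0.8, 0.3, 3.7]
opening: 0.0598
turn wy -0.0 then shift mm [-262.053 -106.305 -130.459]
turn wy 180.0 then shift mm [ 262.053 -106.305  130.459]
now yaw -64.8 y-axis [ 0.001 -0.    -1.   ] pos [ 0.438 -0.135  0.024] q [-0.423 -0.003  1.837  0.     1.307  0.708] open 0.0598 F [-0.839  0.254  3.698] t 22.85
```

```bash
python3 -m creep '[[0,-10,0,0,0,0,255],[0,-20,0,0,0,0,255],[0,-25,0,0,0,0,255],[0,-25,0,0,0,0,255],[0,-26,0,0,0,0,255],[0,0,0,0,0,0,255],[-12,0,-6,0,0,0,255],[-25,0,-12.5,0,0,0,255],[-25,0,-12.5,0,0,0,255],[-25,0,-12.5,0,0,0,255],[-25,0,-12.5,0,0,0,255],[-25,0,-12.5,0,0,0,255]]'; python3 -m creep '[[-25,0,-12.5,0,0,0,255],[-25,0,-12.5,0,0,0,255],[-25,0,-12.5,0,0,0,255],[-25,0,-12.5,0,0,0,255],[-25,0,-12,0,0,0,255],[0,0,0,0,0,0,255],[0,0,0,0,0,0,255],[0,0,0,0,0,0,255]]'; python3 go.py .6198 .0942 .0266 -64.8
```

```text
time_s: 23.85
ee_pos: [0.5324, -0.014, 0.1267]
eef_rot: [-0.445, 1.981, -1.979]
force: [0.2, -0.2, -2.9]
opening: 0.0599
time_s: 24.52
ee_pos: [0.6185, 0.0937, 0.127]
eef_rot: [-0.446, 1.979, -1.98]
force: [0.1, -0.4, -2.9]
opening: 0.0594
turn wy -0.0 then shift mm [ -1.747 100.344   0.145]
turn wy 180.0 then shift mm [  1.747 100.344  -0.145]
now yaw -64.8 y-axis [-0.004 -0.001 -1.   ] pos [0.619 0.094 0.127] q [ 0.06   0.284  1.298 -0.001  1.564  1.192] open 0.0594 F [ 0.086 -0.416 -2.898] t 24.5167
```

```bash
python3 -m creep '[[-1,15,0,0,0,0,255],[0,20,0,0,0,0,255],[0,20,0,0,0,0,255],[0,18,0,0,0,0,255],[0,11,0,0,0,0,255],[0,6,0,0,0,0,255],[0,4,0,0,0,0,255],[0,3,0,0,0,0,255],[0,1.5,0,0,0,0,255],[0,0.5,0,0,0,0,255],[0,0,0,0,0,0,255],[0,0,0,0,0,0,255]]'; python3 go.py .6198 .0942 .0266 -64.8
```

```text
time_s: 25.52
ee_pos: [0.6211, 0.0946, 0.031]
eef_rot: [-0.44, 1.977, -1.978]
force: [0.4, 0.5, -2.9]
opening: 0.0597
turn wy -0.0 then shift mm [ 1.4    4.4   -0.196]
turn wy 180.0 then shift mm [-1.4    4.4    0.196]
now yaw -64.8 y-axis [ 0.001 -0.    -1.   ] pos [0.621 0.095 0.031] q [ 0.061  0.349  1.412 -0.     1.38   1.192] open 0.0597 F [ 0.353  0.484 -2.874] t 25.5167
```

```bash
python3 -m creep '[[0,2,0,0,0,0,255],[0,1,0,0,0,0,255],[0,0.7,0,0,0,0,255],[0,0.5,0,0,0,0,255],[0,0.3,0,0,0,0,255],[0,0,0,0,0,0,255],[0,0,0,0,0,0,255]]'; python3 go.py .6198 .0942 .0266 -64.8
```

```text
time_s: 26.1
ee_pos: [0.6207, 0.0946, 0.0267]
eef_rot: [-0.441, 1.978, -1.978]
force: [-3.5, -0.1, 5.5]
opening: 0.0599
turn wy -0.0 then shift mm [ 0.937  0.068 -0.018]
turn wy 180.0 then shift mm [-0.937  0.068  0.018]
now yaw -64.8 y-axis [ 0. -0. -1.] pos [0.621 0.095 0.027] q [ 0.061  0.352  1.416 -0.     1.373  1.192] open 0.0599 F [-3.458 -0.072  5.485] t 26.1
```

The jar is on the floor of its tray (contact force). Release, rise, then back off so the view is clear.

```bash
python3 -m creep '[[0,0,0,0,0,0,0],[0,0,0,0,0,0,0],[0,0,0,0,0,0,0],[0,0,0,0,0,0,0],[0,0,0,0,0,0,0],[0,0,0,0,0,0,0],[0,-10,0,0,0,0,0],[0,-25,0,0,0,0,0],[0,-25,0,0,0,0,0],[0,-25,0,0,0,0,0],[0,-25,0,0,0,0,0],[0,-25,0,0,0,0,0]]'; python3 -m creep '[[10,-20,18,0,0,0,0],[13,-10,28,0,0,0,0],[13,0,28,0,0,0,0],[13,0,28,0,0,0,0],[13,0,28,0,0,0,0],[13,0,28,0,0,0,0],[13,0,28,0,0,0,0],[13,0,28,0,0,0,0],[13,0,28,0,0,0,0],[0,0,0,0,0,0,0],[0,0,0,0,0,0,0],[0,0,0,0,0,0,0]]'
cat > chk.py <<'E'
from fit import *
np.set_printoptions(precision=4,suppress=True)
ps=[r.camera(c) for c in("top","scene")]
pr={"vial":"small_round_tray","jar":"large_round_tray","square_bottle":"square_tray","flat_bottle":"oblong_tray"}
T={"small_round_tray":(.5811,.2408),"large_round_tray":(.62,.0941),"square_tray":(.3661,.278),"oblong_tray":(.5843,-.2503)}
Y={"square_bottle":[.27],"flat_bottle":[.44]}
for n,t in pr.items():
    for sub in(ps[:1],ps[1:]):
        x,f,_=run(n,sub,xy=T[t],z0=.003,yaws=Y.get(n))
        z=[]
        p=sub[0]; m=cv2.resize(sil(p,M[n][1][1:],x[0],x[1],0,.003),(560,420),interpolation=cv2.INTER_AREA)>250
        zz=cloud(p)[...,2][m&(p["range_z"]>0)]
        print(n,x[:2],"off mm",(x[:2]-T[t])*1e3,"yaw",np.degrees(x[2]) if n in Y else "", "cap z90 %.4f"%np.percentile(zz,90))
names={"beaker":(.481,-.386),"mortar":(.617,-.085)}
for n in names:
    for p in ps: print(n,[(round(d["conf"],2),at_z(p,d["point"],0)[:2]) for d in r.landmark_of(n,p)[:1]])
cv2.imwrite("pics/end_top.png",cv2.resize(ps[0]["color"][120:340,70:470,::-1],(800,440),interpolation=cv2.INTER_CUBIC))
cv2.imwrite("pics/end_scene.png",cv2.resize(ps[1]["color"][140:290,160:460,::-1],(800,400),interpolation=cv2.INTER_CUBIC))
print(r.state()["force"],r.state()["ee_pos"])
E
python3 chk.py
```

```text
time_s: 27.1
ee_pos: [0.6207, 0.0945, 0.1629]
eef_rot: [-0.44, 1.978, -1.978]
force: [0.2, 0.1, 0.0]
opening: 0.0942
time_s: 28.1
ee_pos: [0.6204, -0.1726, 0.1912]
eef_rot: [-0.441, 1.978, -1.978]
force: [0.2, -0.2, 0.1]
opening: 0.0941
vial [0.5935 0.2457] off mm [12.4391  4.945 ] yaw  cap z90 0.0959
vial [0.5879 0.2391] off mm [ 6.8387 -1.6634] yaw  cap z90 0.0928
jar [0.6155 0.0922] off mm [-4.4904 -1.8701] yaw  cap z90 0.0870
jar [0.6255 0.0957] off mm [5.4531 1.6081] yaw  cap z90 0.0835
square_bottle [0.3638 0.2718] off mm [-2.2699 -6.2253] yaw 21.62049348759698 cap z90 0.0956
square_bottle [0.3753 0.2735] off mm [ 9.2101 -4.5006] yaw 50.85998841962598 cap z90 0.0928
flat_bottle [ 0.5761 -0.2496] off mm [-8.2414  0.6664] yaw 27.841667780710413 cap z90 0.5672
flat_bottle [ 0.5991 -0.2451] off mm [14.7917  5.1618] yaw 13.607480607238259 cap z90 0.0911
beaker [(0.57, array([ 0.482 , -0.3875]))]
beaker [(0.93, array([ 0.4805, -0.3872]))]
mortar [(0.57, array([ 0.6124, -0.0881]))]
mortar [(0.68, array([ 0.6193, -0.0836]))]
[-0.1292  0.3603  0.2931] [ 0.6205 -0.1719  0.1909]
```

View pics/end_top.png

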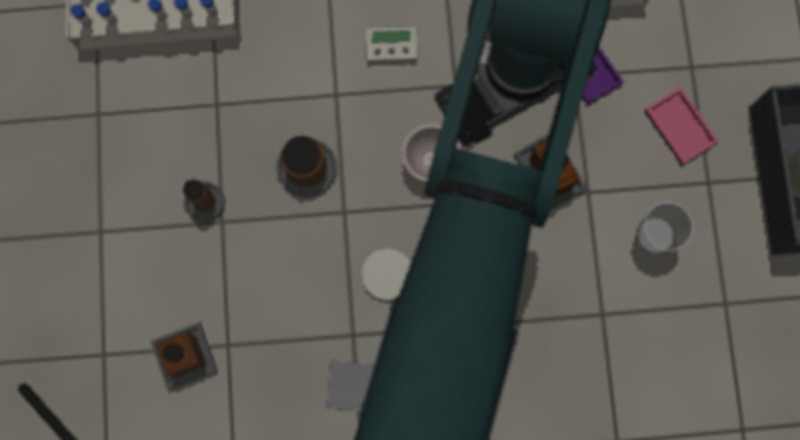

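View pics/end_scene.png

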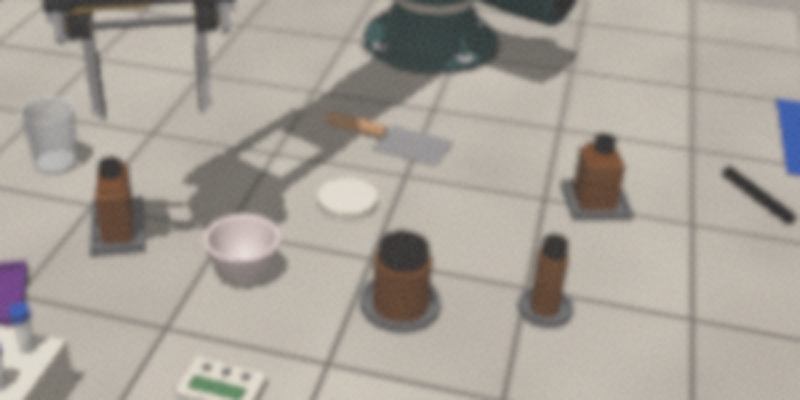

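Silhouette fits are now confused by the dark grey trays around the bottles, so their offsets disagree between views. I'll check another way: cap-top range and the landmark network.

```bash
python3 - <<'E'
from h import *
np.set_printoptions(precision=4,suppress=True)
T={"vial_mid":(.5811,.2408,.048,.093),"jar_mid":(.62,.0941,.043,.083),"square_bottle_mid":(.3661,.278,.048,.093),"flat_bottle_mid":(.5843,-.2503,.048,.093)}
for c in("top","scene"):
    p=r.camera(c); C=cloud(p)
    for n,(x,y,z,top) in T.items():
        m=(p["range_z"]>0)&(np.hypot(C[...,0]-x,C[...,1]-y)<.045)&(C[...,2]>.03)&(C[...,2]<.11)
        cap=m&(p["color"].max(-1)<70)&(C[...,2]>top-.014)
        t=m&(np.abs(C[...,2]-top)<.006)&(p["color"].max(-1)<75)
        print(c,n,"cap top z %.4f"%(np.percentile(C[cap][:,2],85) if cap.any() else 0),"cap-top xy off mm",(C[t][:,:2].mean(0)-(x,y))*1e3 if t.any() else None,t.sum(),
          "landmark",[(round(d["conf"],2),(at_z(p,d["point"],z)[:2]-(x,y))*1e3) for d in r.landmark_of(n,p)[:1]])
E
```

```text
top vial_mid cap top z 0.0962 cap-top xy off mm [ 0.6959 -2.2861] 78 landmark [(0.44, array([5.2231, 7.0181]))]
top jar_mid cap top z 0.0869 cap-top xy off mm [ 0.6278 -2.2035] 265 landmark [(0.61, array([-2.2153, -2.4134]))]
top square_bottle_mid cap top z 0.0964 cap-top xy off mm [ 3.0574 -3.5593] 81 landmark [(0.6, array([ 7.5409, -7.6758]))]
top flat_bottle_mid cap top z 0.0978 cap-top xy off mm [-4.0853 -9.6383] 13 landmark [(0.75, array([16.5852,  1.5796]))]
scene vial_mid cap top z 0.0931 cap-top xy off mm [6.5107 0.7354] 35 landmark [(0.81, array([-10.2087,   0.913 ]))]
scene jar_mid cap top z 0.0834 cap-top xy off mm [7.0438 1.4479] 166 landmark [(0.97, array([12.1636,  0.11  ]))]
scene square_bottle_mid cap top z 0.0934 cap-top xy off mm [ 8.1184 -2.0284] 22 landmark [(0.68, array([1.7774, 7.7166]))]
scene flat_bottle_mid cap top z 0.0927 cap-top xy off mm [4.7546 3.4033] 30 landmark [(0.58, array([6.0614, 7.7835]))]
```

```bash
python3 -c "
from station import r
print(r.sign_off())"
```

```text
the job is handed in; nothing more can be done
None
```

All four amber containers now stand in their matching grey trays, and I've handed the job in, with about 28 s on the robot's clock. I carried each one upright and lowered it until the wrist force showed contact before letting go. The pink and purple oblong look-alikes were left alone.

**Checks that passed:**
- **Seating:** scene-camera cap tops are at 0.0927–0.0934 m for the vial and both bottles, and 0.0834 m for the jar. That is where they should be when resting on the tray floors (0.093 m and 0.083 m).
- **Release positions:** I let each container go within about 2 mm of its tray's measured centre. A container resting flat inside its rim can be off centre by at most about 11 mm, under the 13 mm limit.
- **Beaker and mortar:** both were found within a few millimetres of where they started.
- **Arm:** it ended clear of everything, with the wrist force near zero.

**Checks that disagreed:**
- **Outline fits:** these were unreliable at the end because the dark trays blend with the glass. Their offsets differed between views by up to about 23 mm, and one reached 15 mm.
- **Landmark network:** its offsets scattered up to 17 mm.
- **Top camera:** it read cap heights 3–5 mm too high, much the same as before anything was moved. The arm partly hid the flat bottle from it at the end, so the flat bottle's seating rests mainly on the scene view and the contact force.

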